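# Snap the food tub shut

### The arm

A 6-joint arm with a two-finger parallel gripper is mounted at the origin on a cart in front of the work surface, level with it; the furniture and walls round the work are solid. World frame = base frame: x ahead of the robot, y to its left, z up, the work surface at z = 0. Lengths are in m, angles in rad, forces in N, time in s.
With the tool pointing down it reaches from about 0.275 to 0.975 m from the base axis. Payload 8.4 kg.
Tool frame: the origin (TCP) lies at the very end of the fingers, on their centre line; the grasp point (between the pads) lies 19 mm behind it; z points along the fingers, y is the line along which they close (so a half turn about z gives the same grasp; the last joint's range is limited). The gripper opens to 92 mm and grips with 3 to 60 N. Pads are 20 mm wide; open, the fingers measure 128 mm over their backs; the gripper's body (75 mm by 189 mm) begins 69 mm behind the grasp point.
Start: joints at [-1.152, 0.353, 1.633, -0, 1.155, -0.002], TCP at [0.255, -0.57, 0.215] pointing down, gripper open.
Joint ranges: [-2.63, 2.63], [-0.92, 2.1], [0.06, 2.66], [-1.3, 4.44], [0, 2.69], [-3.02, 3.02]. Speed limits (rad/s): [2.22, 2.22, 2.79, 3.14, 3.14, 3.14].

### API

Orientations are given as a 3x3 rotation matrix whose columns are the frame's x, y, z axes.
In Python, from station import robot, eoat, kinematics, cams, job, nets, status gives the robot as it stands. Calls block until the motion is done:
- robot.move_pose(position, orientation): joint-space move of the TCP to a pose.
- robot.line_to(position, rot=None, max_speed=0.15): straight line of the TCP; rot=None keeps the orientation; max_speed is the mean speed in m/s.
- robot.set_joints(angles): joint-space move.
- eoat.grip(opening, grasp_force=None): finger opening in m; grasp_force is the grip in N (None keeps the last); returns when the fingers have stopped.
- robot.sleep(seconds).
- kinematics.solve_ik(position, orientation): joint angles nearest the present ones, or None.
- cams.grab_frame(name): name is "scene" or "top"; returns the picture (480x640x3 uint8, blue, green, red); there is no depth.
- cams.get_calibration(name): a dict with "fovy" (degrees; the focal length in pixels is half the picture's height over the tangent of half this angle, whatever the lens; pixels are square), "cx", "cy" (the principal point, pixels), "R" (3x3) and "t" (3): a world point X has camera coordinates R X + t. Camera axes: x right, y down, z forward; pixel columns grow to the right and rows downward; lengths in m; the calibration is good to about 2 mm. A picture is of the moment at which its call begins. get_calibration takes no time and is no camera call.
A pose or a line that the arm cannot do raises robot.IKError and nothing moves.
- job.job_done(): hands the job in; it is judged then, once.
Trained networks look in the newest picture that a camera, given by its name, has taken for a name from the list of things; names that differ only in an ending like _2 or _b are one class to them, and where a whole thing is asked for, a point or a joint stands for the part that bears it (a point fixed in the world has none). Each returns a list of dicts, best first, with "conf" (0 to 1); they miss things now and then, are a little off and sometimes report something else, mostly with a low value. They report only what shows in the picture. A call takes as long as a camera call. They do not tell look-alikes from the thing itself.
- nets.recognise(camera, thing): "centre" ([x, y, z] in m, in world coordinates, good to about 4 mm: the middle of the surface that is visible of it).
- nets.masks_of(camera, thing): "region" (480x640 bool, what is visible of it).
Readings, each from a call of its own:
- status.get_t(): time.
- status.get_joint_positions(): joint angles.
- status.get_joint_velocities(): joint speeds.
- status.get_tau(): joint torques, N m.
- status.get_eef_pos(): TCP position.
- status.get_ee_rot(): TCP orientation.
- status.get_force(): force on the tool from outside, world axes, zero at the start.
- status.get_torque(): the same for the moment, N m.
- status.get_gripper_width(): finger opening in m.
- status.get_grip_force(): force on a finger pad.
Only numpy, scipy, OpenCV 4.12 (cv2) and the standard library are available. Lean on these libraries where they do the work, as an engineer would, in place of code of your own. Each camera call takes 0.05 s, during which the arm holds its last target. There are 200 camera calls.

### The job

The tub with the blue lid is ready for the fridge: press its three raised orange snap tabs down, one after another round the rim, until every one lies flat. Leave the tub with the green lid untouched, since it is still cooling with its tabs up, and do not shove or tip the blue one.

Things in the scene. Friction and masses are not known exactly. Their poses are not given: they have to be found in the camera images.
- blue_tub: white round food tub with the blue lid: 129 mm across, 72 mm high with lid, 0.9 kg, loose on the worktop. Origin: centre of its underside, z up. Orange tabs on the lid at 0, 120, 240 degrees from its x axis (counter-clockwise from above). A flat tab's top is 77.5 mm above the worktop, a raised one's outer edge up to 100 mm. Press 62 mm from the axis, mid-width
- tab_1 (a joint): orange snap tab of the blue-lidded tub, on the tub's own +x side; 40 mm wide, hinged on the lid 36 mm from the tub's axis, outer edge at 74 mm. Value: angle above flat, rad: 0 = flat, hooked over the rim (hard stop); 0.4 to 0.6 = raised, at the start. Stays where it is left; about 4 N down near its outer end moves it
- tab_2 (a joint): orange snap tab of the blue-lidded tub, 120 degrees counter-clockwise (from above) from the tub's +x side; 40 mm wide, hinged on the lid 36 mm from the tub's axis, outer edge at 74 mm. Value: angle above flat, rad: 0 = flat, hooked over the rim (hard stop); 0.4 to 0.6 = raised, at the start. Stays where it is left; about 4 N down near its outer end moves it
- tab_3 (a joint): orange snap tab of the blue-lidded tub, 240 degrees counter-clockwise (from above) from the tub's +x side; 40 mm wide, hinged on the lid 36 mm from the tub's axis, outer edge at 74 mm. Value: angle above flat, rad: 0 = flat, hooked over the rim (hard stop); 0.4 to 0.6 = raised, at the start. Stays where it is left; about 4 N down near its outer end moves it
- green_tub: the tub with the green lid, of the same make and size, its orange tabs raised; not to be touched. Origin: centre of its underside, z up
There are look-alikes about, which are no part of the job. What is shaped like the blue_tub but brown is not meant.

How it is judged:
By the outcome, as a careful person would: the job done as asked, in the order asked, and still so for the second after the job is handed in, with the robot touching nothing.
It also fails if it takes over 45 s, if anything falls off the work surface, if the arm or the gripper's body presses on something with over 40 N, if the wrist force passes 120 N, or if a joint passes its speed limit or range.

## Working session

There is one attempt and no reset: what is moved stays moved. The work goes in short steps, each a Python script; the robot and the scene stay as the last script left them, time stands still between calls to the robot, and variables do not carry over. Pictures are saved under pics/ and viewed, at most 10 in all, crops included, and the job is handed in when it is done.

```bash
mkdir -p pics; python3 - <<'E'
from station import *
import cv2
for c in("scene","top"):
    cv2.imwrite(f"pics/{c}0.png",cams.grab_frame(c))
    k=cams.get_calibration(c);print(c,k)
    for n in("blue_tub","green_tub","tab_1"):
        for d in nets.recognise(c,n):print(n,d)
print(status.get_t())
E
```

```text
scene {'fovy': 49.14166670442259, 'cx': 319.4554988779932, 'cy': 248.15108804814514, 'R': array([[-0.86399394, -0.50344366, -0.0076781 ],
       [-0.25415646,  0.4492378 , -0.85649862],
       [ 0.4346481 , -0.73805818, -0.5160922 ]]), 't': array([0.43833344, 0.14799673, 0.78194081])}
blue_tub {'centre': [0.4889, 0.3444, 0.0697], 'conf': 0.79}
blue_tub {'centre': [0.306, 0.182, 0.0696], 'conf': 0.78}
blue_tub {'centre': [0.5092, 0.1375, 0.0709], 'conf': 0.66}
blue_tub {'centre': [0.3314, -0.0347, 0.071], 'conf': 0.63}
green_tub {'centre': [0.5694, -0.1184, 0.0703], 'conf': 0.94}
tab_1 {'centre': [0.3572, 0.1955, 0.0792], 'conf': 0.97}
tab_1 {'centre': [0.4594, 0.3647, 0.0748], 'conf': 0.85}
tab_1 {'centre': [0.5538, 0.1577, 0.0853], 'conf': 0.79}
tab_1 {'centre': [0.3959, -0.0759, 0.077], 'conf': 0.77}
tab_1 {'centre': [0.3307, 0.1041, 0.0772], 'conf': 0.76}
tab_1 {'centre': [0.2567, 0.1751, 0.0783], 'conf': 0.73}
tab_1 {'centre': [0.547, 0.0621, 0.0862], 'conf': 0.66}
tab_1 {'centre': [0.5516, 0.3456, 0.0766], 'conf': 0.66}
tab_1 {'centre': [0.4928, 0.2688, 0.0778], 'conf': 0.64}
ta
[... 690 characters left out ...]
.67}
green_tub {'centre': [0.5835, -0.1535, 0.0696], 'conf': 0.68}
tab_1 {'centre': [0.2679, 0.1689, 0.0759], 'conf': 0.98}
tab_1 {'centre': [0.5486, 0.0554, 0.0837], 'conf': 0.92}
tab_1 {'centre': [0.4953, 0.2677, 0.0766], 'conf': 0.91}
tab_1 {'centre': [0.4595, 0.3618, 0.0793], 'conf': 0.86}
tab_1 {'centre': [0.3315, 0.1006, 0.0766], 'conf': 0.85}
tab_1 {'centre': [0.3298, -0.0151, 0.0782], 'conf': 0.78}
tab_1 {'centre': [0.3107, -0.1046, 0.0745], 'conf': 0.75}
tab_1 {'centre': [0.5545, 0.1521, 0.0839], 'conf': 0.74}
tab_1 {'centre': [0.3628, 0.1946, 0.0739], 'conf': 0.73}
tab_1 {'centre': [0.3963, -0.0739, 0.0747], 'conf': 0.69}
tab_1 {'centre': [0.5632, 0.3504, 0.0738], 'conf': 0.62}
0.4
```

View pics/top0.png

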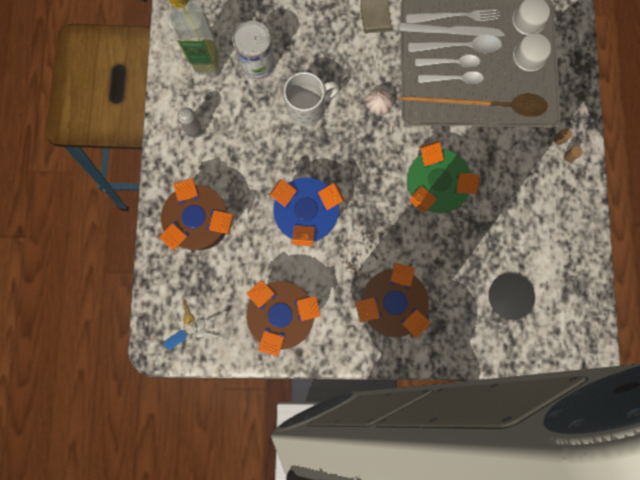

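View pics/scene0.png

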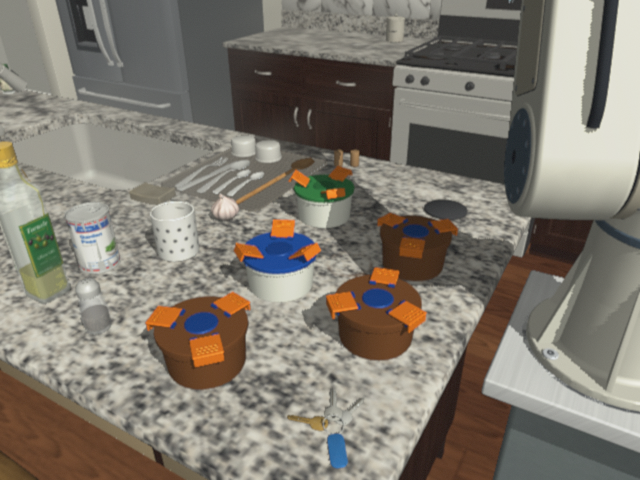

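The top picture shows the blue-lidded tub at about (307,209), with tabs at (284,193), (330,196) and (303,236). The green one is at (440,180), and three brown look-alikes are around them. I'll fit the tub pose from the orange blobs in both views.

```bash
cat > fit.py <<'E'
import numpy as np,cv2
from station import cams
from scipy.optimize import least_squares
def proj(c,P):
    k=cams.get_calibration(c);f=240/np.tan(np.radians(k["fovy"])/2)
    q=np.atleast_2d(P)@k["R"].T+k["t"];return q[:,:2]/q[:,2:]*f+[k["cx"],k["cy"]]
def quad(p,i):
    x,y,th=p[:3];q=p[3+i];a=th+i*2*np.pi/3
    u=np.array([np.cos(a),np.sin(a),0]);v=np.array([-u[1],u[0],0])
    h=np.array([x,y,.0770])+.036*u;d=.038*(np.cos(q)*u+np.array([0,0,np.sin(q)]))
    return np.array([h+.02*v,h+d+.02*v,h+d-.02*v,h-.02*v])
def blobs(img):
    m=cv2.inRange(cv2.cvtColor(img,cv2.COLOR_BGR2HSV),(3,170,90),(17,255,255))
    n,_,s,c=cv2.connectedComponentsWithStats(m)
    return c[1:][s[1:,4]>80]
def fit(p0,imgs,lock=False):
    obs=[]
    for c,im in imgs.items():
        b=blobs(im)
        for i in range(3):
            e=proj(c,quad(p0,i).mean(0))[0];j=np.argmin(np.linalg.norm(b-e,axis=1));obs.append((c,i,b[j]))
            print(c,i,e.round(1),b[j].round(1))
    r=lambda p:np.concatenate([proj(c,quad(p,i).mean(0))[0]-o for c,i,o in obs])
    s=least_squares(r,p0,loss="soft_l1",x_scale=[.01,.01,.1,.1,.1,.1])
    print("p",s.x.round(4),"res",s.fun.round(1));return s.x
def draw(imgs,p,name):
    o=[]
    for c,im in imgs.items():
        z=6;e=proj(c,[p[0],p[1],.08])[0].astype(int);w=50
        cr=cv2.resize(im[e[1]-w:e[1]+w,e[0]-w:e[0]+w],None,fx=4,fy=4,interpolation=cv2.INTER_CUBIC)
        for i in range(3):cv2.polylines(cr,[((proj(c,quad(p,i))-e+w)*4).astype(int)],True,(255,255,255),1)
        o.append(cr)
    cv2.imwrite(name,np.hstack(o))
E
python3 - <<'E'
from fit import *
imgs={c:cv2.imread(f"pics/{c}0.png") for c in("scene","top")}
p=fit(np.array([.52,.11,np.radians(54),.5,.5,.5]),imgs)
draw(imgs,p,"pics/fit0.png")
E
```

```text
scene 0 [249.5 249.8] [246.5 251.2]
scene 1 [304.4 252.6] [308.  251.4]
scene 2 [284.8 228. ] [282.3 227.9]
top 0 [281.8 194. ] [282.6 192.2]
top 1 [300.1 236.8] [302.9 235.7]
top 2 [328.7 199.4] [330.6 195.6]
p [0.5252 0.1064 0.9882 0.2478 0.3293 0.2936] res [ 1.5  0.1 -3.5  0.6 -0.  -0.1 -0.3  0.3  0.5 -0.5  0.1  0.2]
```

View pics/fit0.png

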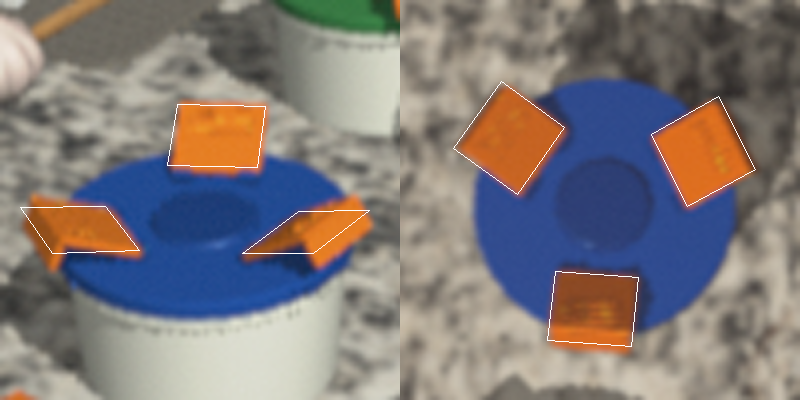

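The fit overlays the tabs well in the top view, with the hooked lips biasing the angles only. I'll refine the centre with the lid circle and press the tabs.

```bash
cat > press.py <<'E'
from fit import *
from station import robot,eoat,kinematics,status
def press(x,y,a,r=.062,zmin=.074,fmax=14):
    u=np.array([np.cos(a),np.sin(a),0]);z=np.array([0,0,-1.])
    P=np.array([x,y,0])+r*u;now=np.array(status.get_joint_positions())
    best=None
    for s in(1,-1):
        R=np.c_[s*u,np.cross(z,s*u),z];q=kinematics.solve_ik(P+[0,0,.13],R)
        if q is not None:
            c=abs(np.array(q)-now).max()
            if best is None or c<best[0]:best=(c,R)
    R=best[1];robot.move_pose(P+[0,0,.13],R)
    f0=np.array(status.get_force());log=[]
    robot.line_to(P+[0,0,.103],max_speed=.1)
    h=.103
    while h>zmin:
        h-=.001 if h<.081 else .002
        robot.line_to(P+[0,0,h],max_speed=.03)
        f=np.array(status.get_force())-f0;log.append((round(h,3),round(status.get_eef_pos()[2],4),f.round(1).tolist()))
        if f[2]>fmax or np.hypot(f[0],f[1])>8:break
    print(np.degrees(a).round(1),log[-7:],max(l[2][2] for l in log[:-4]))
    robot.line_to(P+[0,0,.13],max_speed=.1)
    print("t",status.get_t())
E
python3 - <<'E'
from press import *
im=cv2.imread("pics/top0.png")
m=cv2.inRange(cv2.cvtColor(im,cv2.COLOR_BGR2HSV),(105,120,30),(130,255,255))
n,l,s,_=cv2.connectedComponentsWithStats(m);k=1+np.argmax(s[1:,4])
pts=cv2.findNonZero((l==k).astype(np.uint8));(c,r)=cv2.minEnclosingCircle(pts)
g=least_squares(lambda p:proj("top",[p[0],p[1],.071])[0]-c,[.52,.11]).x
print(c,r,g)
x,y,th=(np.array([.5252,.1064])+g).tolist()[0]/2,(.1064+g[1])/2,.9882
np.save("p.npy",[x,y,th]);print(x,y)
eoat.grip(0)
print(status.get_gripper_width(),status.get_t())
press(x,y,th)
c={n:cams.grab_frame(n) for n in("scene","top")}
draw(c,np.array([x,y,th,0,.5,.5]),"pics/p1.png")
E
```

```text
(305.93682861328125, 209.40420532226562) 32.39094161987305 [0.52448445 0.10596109]
0.5248422270855821 0.10618054583083802
0.000769213003444965 1.75
56.6 [(0.083, np.float64(0.0827), [-0.6, 0.5, 1.8]), (0.081, np.float64(0.0807), [-0.2, 0.1, 1.6]), (0.08, np.float64(0.0799), [-0.6, 0.2, 1.1]), (0.079, np.float64(0.0789), [-1.1, 1.5, 2.1]), (0.078, np.float64(0.0779), [-0.8, 1.3, 2.0]), (0.077, np.float64(0.0777), [-4.2, 1.2, 10.3]), (0.076, np.float64(0.0775), [-5.6, 0.2, 19.0])] 3.9
t 9.65
```

View pics/p1.png

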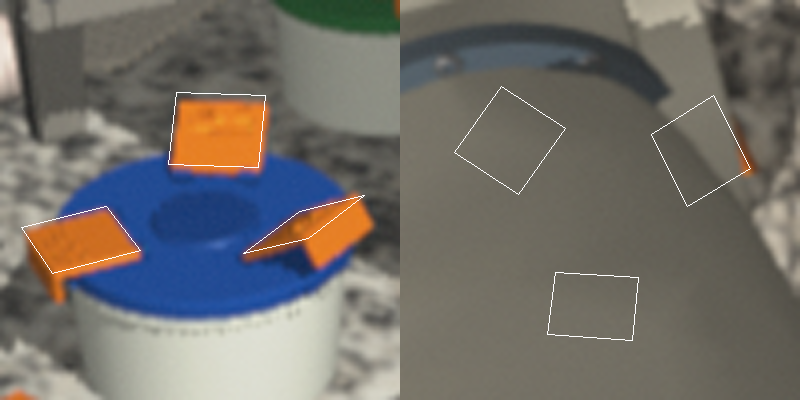

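The left tab is now flat: the white outline matches it at (80,240) in the crop. It met a hard stop at 19 N and the tub has not moved. I'll do the other two counter-clockwise.

```bash
python3 - <<'E'
from press import *
x,y,th=np.load("p.npy")
for i in(1,2):press(x,y,th+i*2*np.pi/3)
robot.move_pose([.255,-.45,.215],status.get_ee_rot()) if kinematics.solve_ik([.255,-.45,.215],status.get_ee_rot()) is not None else print("noik")
c={n:cams.grab_frame(n) for n in("scene","top")}
draw(c,np.array([x,y,th,0,0,0]),"pics/p2.png");cv2.imwrite("pics/s2.png",c["scene"]);print(status.get_t())
E
```

```text
176.6 [(0.083, np.float64(0.0828), [0.3, 1.7, 2.0]), (0.081, np.float64(0.0808), [-0.7, 1.5, 0.7]), (0.08, np.float64(0.0799), [0.2, 0.8, 0.9]), (0.079, np.float64(0.0789), [-1.2, 0.0, 1.2]), (0.078, np.float64(0.0779), [0.6, 1.9, 0.4]), (0.077, np.float64(0.0776), [-3.9, 1.0, 11.5]), (0.076, np.float64(0.0774), [-6.3, -0.8, 23.0])] 3.6
t 15.8083
296.6 [(0.083, np.float64(0.0827), [1.2, -0.0, 1.3]), (0.081, np.float64(0.0807), [0.7, -0.5, 0.6]), (0.08, np.float64(0.0798), [1.3, 0.2, 0.3]), (0.079, np.float64(0.0789), [0.1, -0.1, 1.6]), (0.078, np.float64(0.0779), [0.5, -1.1, 1.3]), (0.077, np.float64(0.0776), [-2.6, -0.1, 9.4]), (0.076, np.float64(0.0774), [-5.1, -2.3, 18.3])] 3.8
t 21.7917
24.0
```

View pics/p2.png

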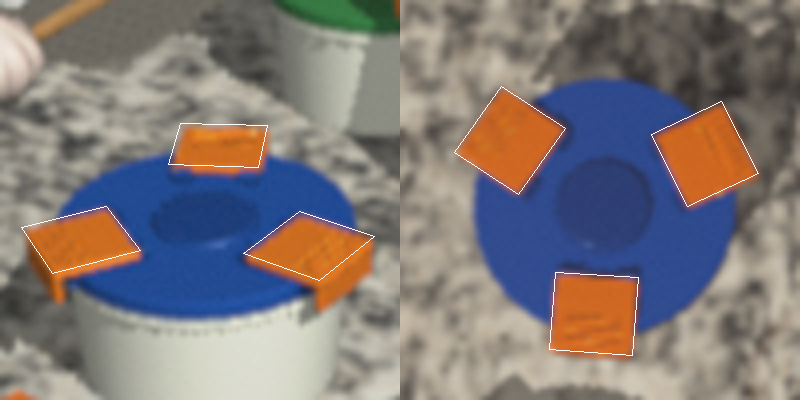

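All three tabs match the flat outlines in both views, and the tub is where it was.

```bash
python3 -c "
from station import job;print(job.job_done())"
```

```text
the job is handed in; nothing more can be done
None
```

I pressed all three tabs on the blue-lidded tub flat in turn round the rim. The tub stayed in place, the arm kept clear of the green one, and I handed the job in at about 24 s.

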